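# Lay the amber bottle on the rocking mixer

### The job

Take the upright amber bottle with the red cap and lay it on its side in the yellow cradle of the rocking mixer, centred over the two cradle supports, cap at either end. Set it down in the cradle rather than dropping it in, and leave the clear and the green bottle standing where they are.

Things in the scene. Friction and masses are not known exactly. Their poses are not given: they have to be found in the camera images.
- amber_center (a point): The bottle to lay down: amber (brown) with a red cap and a white label band, standing upright on the bench, 38 mm across and 120 mm tall: a straight round body 38 mm across for the lower 97 mm, then a 30 mm wide screw cap. About 0.16 kg, glass, closed. This point is the bottle's centre, on its axis and half-way up (60 mm above its foot); its z axis runs along the bottle from foot to cap.
- cradle (a point): Cradle on the blue-rimmed grey platform (top at 72 mm, 210 x 250 mm) of the heavy fixed mixer: two yellow V supports, 10 mm thick, 54 mm clear gap between, sides sloping 40 degrees, reaching 27 mm out and up to 6 mm below this point. The point is 122 mm above the bench, midway between them, on the axis of a bottle at rest in them; its level y axis is the line the bottle must lie along, x level across, z up.
- clear_center (a point): A bystander to leave alone: pale clear bottle with a blue cap, upright, 38 mm across and 120 mm tall: a straight round body 38 mm across for the lower 97 mm, then a 30 mm wide screw cap. About 0.16 kg, glass, closed. This point is the bottle's centre, on its axis and half-way up (60 mm above its foot); its z axis runs along the bottle from foot to cap.
- green_center (a point): A bystander to leave alone: green bottle with a black cap, upright, 38 mm across and 120 mm tall: a straight round body 38 mm across for the lower 97 mm, then a 30 mm wide screw cap. About 0.16 kg, glass, closed. This point is the bottle's centre, on its axis and half-way up (60 mm above its foot); its z axis runs along the bottle from foot to cap.

How it is judged:
By the outcome, as a careful person would: the job done as asked, in the order asked, and still so for the second after the job is handed in, with the robot touching nothing.
It also fails if it takes over 38 s, if anything falls off the work surface, if the arm or the gripper's body presses on something with over 40 N, if the wrist force passes 120 N, or if a joint passes its speed limit or range.

### The arm

A 6-joint arm with a two-finger parallel gripper is mounted at the origin on the work surface. World frame = base frame: x ahead of the robot, y to its left, z up, the work surface at z = 0. Lengths are in m, angles in rad, forces in N, time in s.
With the tool pointing down it reaches from about 0.35 to 0.925 m from the base axis. Payload 6.4 kg.
Tool frame: the origin (TCP) lies midway between the tips of the shut fingers; the grasp point (between the pads) lies 19 mm behind it; z points along the fingers, y is the line along which they close (so a half turn about z gives the same grasp; the last joint's range is limited). The gripper opens to 94 mm and grips with 3 to 60 N. Pads are 16 mm wide; open, the fingers measure 119 mm over their backs; the gripper's body (75 mm by 177 mm) begins 78 mm behind the grasp point.
Start: joints at [0.947, 0.245, 1.558, -0, 1.339, -0.174], TCP at [0.283, 0.585, 0.205] pointing down, gripper open.
Joint ranges: [-3.13, 3.13], [-1.02, 2.26], [0.13, 2.54], [-0.95, 4.09], [0.21, 2.88], [-2.74, 2.74]. Speed limits (rad/s): [2.57, 2.57, 3.14, 3.14, 3.14, 3.14].

### API

Orientations are given as a rotation vector (axis times angle).
In Python, from workcell import robot gives the robot as it stands. The module is installed in compiled form; this text tells all that it offers.
- The arm moves only by the shell command python3 -m creep 'ROWS'. ROWS is JSON, a list of rows, each a list of 7 numbers: the turn, a rotation vector about the tool's x, y, z in rad, then the shift along the tool's x, y, z in m, then the closure, from 0 (fully open) to 1 (shut). A call has 1 to 10 rows; each row is the pose to reach, as a shift and turn from the pose commanded when the call began, along the tool's axes at that moment; what a row does not reach only later rows make up. A row lasts 1/8 s, in which the tool goes at most 62.5 mm and 10.7 degrees, less where a joint would pass 70% of its speed; a pose out of reach is approached as far as the arm can. A call with a gripper value outside its range is refused whole. The fingers move at their own pace and stop on an object; the grip force is fixed at half the most. Time passes only in rows, so rows that repeat a pose let the fingers close. It gives the time, the measured TCP pose, the force, the opening and the grip force at its end, in the units of the state.
- robot.sense(): the state, without advancing time (a new reading comes with each control period).
- robot.camera(name): name is "scene" or "side" or "wrist"; returns the picture (420x560x3 uint8, red, green, blue); there is no depth.
- robot.camera_info(name): a dict with "fov_y" (degrees; the focal length in pixels is half the picture's height over the tangent of half this angle, whatever the lens; pixels are square), "cx", "cy" (the principal point, pixels), "cam_to_world" (4x4, takes a point from camera to world coordinates); the wrist camera has in their place "hand_eye" (4x4, takes a point from camera to tool coordinates, whose origin is the TCP and whose axes are the flange's). Camera axes: x right, y up, looking along -z (the intrinsics and any distortion apply to the point x, -y, -z); pixel columns grow to the right and rows downward; lengths in m; the calibration is good to about 2 mm. A picture is of the moment at which its call begins: read the wrist's pose just before it. camera_info takes no time and is no camera call.
- robot.hand_in(): hands the job in; it is judged then, once.
Trained networks look in the newest picture that a camera, given by its name, has taken for a name from the list of things; names that differ only in an ending like _2 or _b are one class to them, and where a whole thing is asked for, a point or a joint stands for the part that bears it (a point fixed in the world has none). Each returns a list of dicts, best first, with "p" (0 to 1); they miss things now and then, are a little off and sometimes report something else, mostly with a low value. They report only what shows in the picture. A call takes as long as a camera call.
- robot.look_for(camera, target): "location" ([x, y, z] in m, in world coordinates, good to about 4 mm: the middle of the surface that is visible of it).
The state is a dict: "time": time; "joint_positions": joint angles; "qvel": joint speeds; "tau": joint torques, N m; "tool_pos": TCP position; "orientation": TCP orientation; "force": force on the tool from outside, world axes, zero at the start; "ft_torque": the same for the moment, N m; "grip_width": finger opening in m; "finger_force": force on a finger pad.
Only numpy, scipy, OpenCV 4.12 (cv2) and the standard library are available. Lean on these libraries where they do the work, as an engineer would, in place of code of your own. Each camera call takes 0.05 s, during which the arm holds its last target. There are 200 camera calls.

## Working session

There is one attempt and no reset: what is moved stays moved. The work goes in short steps, Python scripts to look and compute and a shell command to move; the robot and the scene stay as the last step left them, time stands still between calls to the robot, and variables do not carry over. Pictures are saved under pics/ and viewed, at most 12 in all, crops included, and the job is handed in when it is done.

```bash
mkdir -p pics; python3 - <<'E'
from workcell import robot
import cv2,numpy as np
np.set_printoptions(precision=4,suppress=True)
s=robot.sense();print(s['time'],s['tool_pos'],s['orientation'],s['grip_width'])
ims=[]
for c in("scene","side"):
    im=robot.camera(c);cv2.imwrite(f'pics/{c}0.png',im[:,:,::-1])
    i=robot.camera_info(c);print(c,i)
    for t in("amber_center","cradle","clear_center","green_center"):
        print(t,[(np.round(d['location'],4),round(d['p'],2)) for d in robot.look_for(c,t)[:2]])
E
```

```text
0.0 [0.2822 0.5849 0.2044] [-0.7005 -3.0618  0.0027] 0.09381795449503559
scene {'fov_y': 46.48617489858127, 'cx': 281.5182110441708, 'cy': 205.8550548665976, 'cam_to_world': array([[ 0.7847, -0.3749,  0.4937,  1.0518],
       [ 0.6197,  0.4521, -0.6415, -0.6389],
       [ 0.0173,  0.8093,  0.5871,  0.7335],
       [ 0.    ,  0.    ,  0.    ,  1.    ]])}
amber_center [(array([0.5857, 0.323 , 0.0653]), 0.9)]
cradle [(array([ 0.5022, -0.294 ,  0.0716]), 0.88)]
clear_center [(array([0.4545, 0.1365, 0.0686]), 0.77)]
green_center [(array([0.6523, 0.098 , 0.0691]), 0.89)]
side {'fov_y': 43.04567738885844, 'cx': 280.20658612638675, 'cy': 206.91030321645715, 'cam_to_world': array([[ 0.9022,  0.2476, -0.3531,  0.1171],
       [-0.431 ,  0.549 , -0.7162, -0.8409],
       [ 0.0165,  0.7983,  0.602 ,  0.9038],
       [ 0.    ,  0.    ,  0.    ,  1.    ]])}
amber_center [(array([0.5732, 0.3215, 0.0704]), 0.91)]
cradle [(array([ 0.463 , -0.2907,  0.0753]), 0.75)]
clear_center [(array([0.6386, 0.0929, 0.0711]), 0.74), (array([0.4491, 0.1372, 0.0716]), 0.65)]
green_center [(array([ 0.463 , -0.2907,  0.0725]), 0.66), (array([0.6396, 0.0955, 0.0668]), 0.65)]
```

View pics/scene0.png

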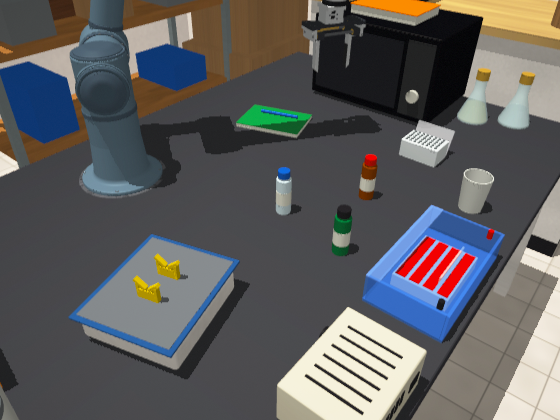

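View pics/side0.png

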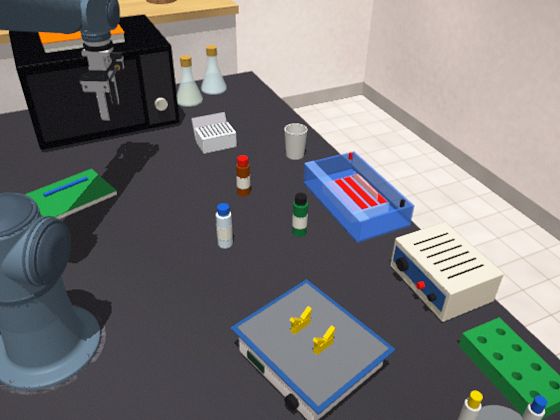

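Both views agree: amber stands at scene (368,178) / side (243,175), which with the networks puts its centre near (0.579, 0.337). The clear and green bottles are on its -y side. The yellow supports are at scene (147,291) and (168,267), and side (301,320) and (324,341). Next I triangulate the supports and the platform.

```bash
cat > h.py <<'E'
import numpy as np,cv2
from workcell import robot
np.set_printoptions(precision=4,suppress=True)
def ray(c,u,v,T=None):
    i=robot.camera_info(c);f=210/np.tan(np.radians(i['fov_y']/2))
    T=i['cam_to_world'] if T is None else T
    d=T[:3,:3]@np.array([(u-i['cx'])/f,-(v-i['cy'])/f,-1]);return T[:3,3],d/np.linalg.norm(d)
def plane(c,u,v,z,T=None):
    o,d=ray(c,u,v,T);return o+d*(z-o[2])/d[2]
def tri(rs):
    A=sum(np.eye(3)-np.outer(d,d) for o,d in rs);b=sum((np.eye(3)-np.outer(d,d))@o for o,d in rs);return np.linalg.solve(A,b)
def yellow(im,box):
    x0,y0,x1,y1=box;h=cv2.cvtColor(im[y0:y1,x0:x1],cv2.COLOR_RGB2HSV)
    m=cv2.inRange(h,(22,150,60),(34,255,255))
    n,l,s,c=cv2.connectedComponentsWithStats(m)
    return [(c[k]+[x0,y0],s[k]) for k in range(1,n) if s[k][4]>40],m
E
python3 - <<'E'
from h import *
P={}
for c,b in(('scene',(110,230,210,320)),('side',(270,290,360,370))):
    im=cv2.imread(f'pics/{c}0.png')[:,:,::-1]
    r,m=yellow(np.ascontiguousarray(im),b);print(c,r)
    P[c]=sorted([q[0] for q in r],key=lambda q:q[0])
    x0,y0,x1,y1=b;cv2.imwrite(f'pics/c_{c}.png',cv2.resize(im[y0:y1,x0:x1,::-1],None,fx=6,fy=6,interpolation=cv2.INTER_CUBIC))
for a,b in((0,0),(1,1),(0,1),(1,0)): print(a,b,tri([ray('scene',*P['scene'][a]),ray('side',*P['side'][b])]))
for p in((76,317),(152,237),(239,263),(168,358)):print(plane('scene',*p,.072))
for p in((232,327),(307,281),(393,349),(316,409)):print(plane('side',*p,.072))
a=cv2.imread('pics/c_scene.png');b=cv2.imread('pics/c_side.png')
E
python3 -c "
import cv2,numpy as np
a=cv2.imread('pics/c_scene.png');b=cv2.imread('pics/c_side.png')
r=lambda i:cv2.resize(i,(400,400*i.shape[0]//i.shape[1]));a,b=r(a),r(b);h=min(len(a),len(b));cv2.imwrite('pics/c.png',np.hstack([a[:h],b[:h]]))"
```

```text
scene [(array([167.2176, 267.5104]), array([ 44,  24,  26,  26, 386], dtype=int32)), (array([147.2967, 290.0694]), array([ 23,  46,  28,  27, 418], dtype=int32))]
side [(array([300.671 , 320.8208]), array([ 20,  16,  22,  28, 307], dtype=int32)), (array([323.5912, 340.7484]), array([ 43,  36,  22,  29, 318], dtype=int32))]
0 0 [ 0.467  -0.2615  0.0898]
1 1 [ 0.4885 -0.2658  0.0992]
0 1 [ 0.4859 -0.2924  0.0923]
1 0 [ 0.4686 -0.2309  0.0925]
[ 0.4243 -0.4024  0.072 ]
[ 0.3549 -0.1776  0.072 ]
[ 0.5501 -0.1211  0.072 ]
[ 0.6129 -0.3588  0.072 ]
[ 0.3459 -0.1707  0.072 ]
[ 0.5422 -0.1191  0.072 ]
[ 0.6072 -0.3506  0.072 ]
[ 0.4114 -0.4002  0.072 ]
```

View pics/c.png

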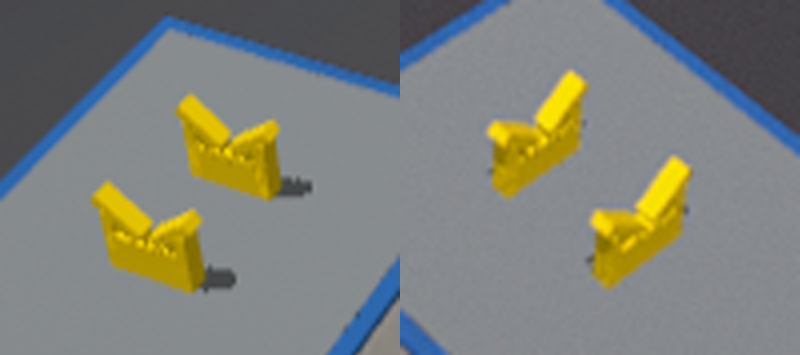

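```bash
python3 -m creep '[[0,0.187,0,0,0,-0.02,0],[0,0.373,0,0,0,-0.02,0],[0,0.5,0,0,0,-0.02,0],[0,0.5,0,0,0,-0.02,0]]'; python3 -c "
from h import *
s=robot.sense();print(s['joint_positions'],s['tool_pos'],s['orientation']);from scipy.spatial.transform import Rotation as R;print(R.from_rotvec(s['orientation']).as_matrix())"
```

```text
time: 1.0
tool_pos: [0.284, 0.5842, 0.224]
orientation: [-0.596, -2.583, -0.148]
force: [0.1, 1.0, -0.1]
grip_width: 0.0936
finger_force: 0.0
[ 0.7444  0.2897  1.5332  0.4619  1.5231 -0.4435] [0.284  0.5842 0.224 ] [-0.5958 -2.5826 -0.1485]
[[-0.7888  0.4375 -0.4317]
 [ 0.3851  0.8992  0.2076]
 [ 0.479  -0.0025 -0.8778]]
```

The crop shows both V supports clearly. Pairing the blobs gives a cradle centre of about (0.477, -0.262) with its axis at azimuth about 106°. I now check the obstacles on the +x side of amber, where I want to approach from.

```bash
python3 -c "
from h import *
for z in (.0,.06):
  for p in((370,265),(437,210),(503,238),(425,145),(402,150),(475,205)):print(z,'scene',p,plane('scene',*p,z))
  for p in((305,163),(348,153),(412,205),(195,145),(235,140),(295,155)):print(z,'side',p,plane('side',*p,z))
from scipy.spatial.transform import Rotation as R
s=robot.sense();M=R.from_rotvec(s['orientation']).as_matrix()
# target: pointing az 155, 12deg below horizontal
import math
def tgt(az,el):
  a,e=np.radians([az,el]);z=np.array([np.cos(a)*np.cos(e),np.sin(a)*np.cos(e),-np.sin(e)])
  y=np.cross([0,0,1],z);y/=np.linalg.norm(y);y=y  # y horizontal
  if y@M[:,1]<0:y=-y
  return np.column_stack([np.cross(y,z),y,z])
for az in(150,160,170):
  T=tgt(az,12);print(az,'x',T[:,0]);print(R.from_matrix(M.T@T).as_rotvec())
  C=np.array([.579,.337,.07]);
  for back in(.02,-.12):
     p=C+T[:,2]*(.019 if back>0 else back);print(p,M.T@(p-s['tool_pos']))
"
```

```text
0.0 scene (370, 265) [0.7222 0.113  0.    ]
0.0 scene (437, 210) [0.7514 0.4016 0.    ]
0.0 scene (503, 238) [0.92   0.3961 0.    ]
0.0 scene (425, 145) [0.5792 0.7017 0.    ]
0.0 scene (402, 150) [0.5385 0.6263 0.    ]
0.0 scene (475, 205) [0.8188 0.4857 0.    ]
0.0 side (305, 163) [0.8185 0.4105 0.    ]
0.0 side (348, 153) [0.9755 0.4073 0.    ]
0.0 side (412, 205) [0.9939 0.0878 0.    ]
0.0 side (195, 145) [0.5365 0.6582 0.    ]
0.0 side (235, 140) [0.6697 0.6353 0.    ]
0.0 side (295, 155) [0.8113 0.4667 0.    ]
0.06 scene (370, 265) [0.7492 0.0515 0.06  ]
0.06 scene (437, 210) [0.776  0.3164 0.06  ]
0.06 scene (503, 238) [0.9308 0.3115 0.06  ]
0.06 scene (425, 145) [0.6178 0.592  0.06  ]
0.06 scene (402, 150) [0.5805 0.5228 0.06  ]
0.06 scene (475, 205) [0.8379 0.3937 0.06  ]
0.06 side (305, 163) [0.772  0.3275 0.06  ]
0.06 side (348, 153) [0.9185 0.3244 0.06  ]
0.06 side (412, 205) [0.9357 0.0262 0.06  ]
0.06 side (195, 145) [0.5087 0.5586 0.06  ]
0.06 side (235, 140) [0.633  0.5373 0.06  ]
0.06 side (295, 155) [0.7653 0.3799 0.06  ]
150 x [-0.1801  0.104   0.9781]
[-0.0601  0.8616  0.0415]
[0.5629 0.3463 0.066 ] [-0.3873 -0.0915 -0.0311]
[0.6807 0.2783 0.0949] [-0.4925 -0.1012 -0.1214]
160 x [-0.1954  0.0711  0.9781]
[ 0.0843  0.861  -0.066 ]
[0.5615 0.3434 0.066 ] [-0.3873 -0.0948 -0.0311]
[0.6893 0.2969 0.0949] [-0.4922 -0.0808 -0.1213]
170 x [-0.2048  0.0361  0.9781]
[ 0.2286  0.8558 -0.1736]
[0.5607 0.3402 0.066 ] [-0.3878 -0.0979 -0.0314]
[0.6946 0.3166 0.0949] [-0.4887 -0.0607 -0.1195]
```

The blue tray rules out an approach from +x, and bystanders stand on the -y side. I'll turn the tool near-horizontal up high, yaw it round to point outward (azimuth 20°), and lower it over the bottle.

```bash
cat >> h.py <<'E'
from scipy.spatial.transform import Rotation as R
def orient(az,el):  # tool z at azimuth az, el deg below horizontal; tool y level, tool x on the upper side
    a,e=np.radians([az,el]);z=np.array([np.cos(a)*np.cos(e),np.sin(a)*np.cos(e),-np.sin(e)])
    y=np.array([np.sin(a),-np.cos(a),0]);y=-y if np.cross(y,z)[2]<0 and el<90 else y
    x=np.cross(y,z)
    return np.column_stack([x,y,z])
def row(T,p,M=None,q=None):
    s=robot.sense();M=R.from_rotvec(s['orientation']).as_matrix() if M is None else M
    q=s['tool_pos'] if q is None else q
    return np.r_[R.from_matrix(M.T@T).as_rotvec(),M.T@(np.array(p)-q)]
E
python3 -c "
from h import *
s=robot.sense();M=R.from_rotvec(s['orientation']).as_matrix()
T=orient(154,61);print(M);print(T)
A=orient(90,12);print(row(A,(.45,.50,.30)))
print(row(orient(20,12),(.61,.35,.27),A,np.array((.45,.5,.3))))"
```

```text
[[-0.7888  0.4375 -0.4317]
 [ 0.3851  0.8992  0.2076]
 [ 0.479  -0.0025 -0.8778]]
[[-0.7861  0.4384 -0.4357]
 [ 0.3834  0.8988  0.2125]
 [ 0.4848  0.     -0.8746]]
[-0.9238  0.7695  0.6854 -0.1269 -0.0033 -0.1559]
[-1.195   0.      0.254  -0.0605  0.16   -0.1405]
```

```bash
python3 -m creep '[[-0.924,0.77,0.685,-0.127,-0.003,-0.156,0],[-0.924,0.77,0.685,-0.127,-0.003,-0.156,0],[-0.924,0.77,0.685,-0.127,-0.003,-0.156,0],[-0.924,0.77,0.685,-0.127,-0.003,-0.156,0],[-0.924,0.77,0.685,-0.127,-0.003,-0.156,0],[-0.924,0.77,0.685,-0.127,-0.003,-0.156,0],[-0.924,0.77,0.685,-0.127,-0.003,-0.156,0],[-0.924,0.77,0.685,-0.127,-0.003,-0.156,0],[-0.924,0.77,0.685,-0.127,-0.003,-0.156,0]]'; python3 -c "
from h import *
s=robot.sense();print(s['joint_positions']);print(row(orient(20,12),(.61,.35,.27)))"
```

```text
time: 2.12
tool_pos: [0.4471, 0.5024, 0.3008]
orientation: [-1.356, -1.364, -1.1]
force: [1.0, 0.3, 0.4]
grip_width: 0.0939
finger_force: 0.0
[ 0.2453  0.0606  2.0167  1.499   1.2627 -0.4703]
[-1.2009 -0.001   0.2547 -0.0619  0.162  -0.1436]
```

```bash
python3 -m creep '[[-1.2,0,0.255,-0.062,0.162,-0.144,0],[-1.2,0,0.255,-0.062,0.162,-0.144,0],[-1.2,0,0.255,-0.062,0.162,-0.144,0],[-1.2,0,0.255,-0.062,0.162,-0.144,0],[-1.2,0,0.255,-0.062,0.162,-0.144,0],[-1.2,0,0.255,-0.062,0.162,-0.144,0],[-1.2,0,0.255,-0.062,0.162,-0.144,0],[-1.2,0,0.255,-0.062,0.162,-0.144,0],[-1.2,0,0.255,-0.062,0.162,-0.144,0]]'; python3 -c "
from h import *
s=robot.sense();print(s['joint_positions']);print(row(orient(20,12),(.60,.345,.15)))
for c in('scene','side'):
  im=robot.camera(c);cv2.imwrite(f'pics/{c}1.png',im[:,:,::-1]);print(robot.look_for(c,'amber_center')[:1],robot.look_for(c,'clear_center')[:1])
a=cv2.imread('pics/scene1.png')[20:300,200:500];b=cv2.imread('pics/side1.png')[20:300,100:400]
cv2.imwrite('pics/p1.png',np.hstack([a,b]))"
```

```text
time: 3.25
tool_pos: [0.6118, 0.3506, 0.2727]
orientation: [-2.246, -0.394, -1.825]
force: [1.0, -1.0, -0.7]
grip_width: 0.0937
finger_force: 0.0
[ 0.3669 -0.048   2.1897  3.1901  0.366  -1.6103]
[-0.0001 -0.0042 -0.0022 -0.1227  0.0015  0.0123]
[{'location': [0.5862, 0.3242, 0.0648], 'p': 0.78}] [{'location': [0.4535, 0.1409, 0.0683], 'p': 0.65}]
[{'location': [0.5725, 0.3227, 0.07], 'p': 0.97}] [{'location': [0.4457, 0.1378, 0.0742], 'p': 0.72}]
```

View pics/p1.png

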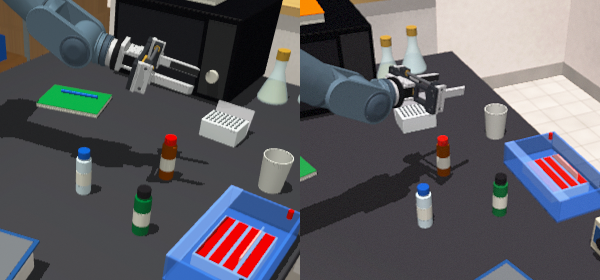

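The gripper is horizontal above amber, which is undisturbed at about (168,158) in the left half. I refine its axis from the red cap and work out the descent.

```bash
python3 -c "
from h import *
rs=[]
for c,(x0,y0,x1,y1) in(('scene',(350,140,390,180)),('side',(230,145,260,175))):
  im=cv2.imread(f'pics/{c}0.png')[y0:y1,x0:x1];h=cv2.cvtColor(im,cv2.COLOR_BGR2HSV)
  m=(cv2.inRange(h,(0,200,150),(4,255,255))|cv2.inRange(h,(176,200,150),(180,255,255)))
  v,u=np.nonzero(m);print(c,len(u),u.mean()+x0,v.mean()+y0,u.min()+x0,u.max()+x0,v.min()+y0,v.max()+y0);rs.append(ray(c,u.mean()+x0,v.mean()+y0))
p=tri(rs);print(p)
T=orient(20,12)
a=np.array([np.cos(np.radians(20)),np.sin(np.radians(20))])
C=p[:2]
for z,b in((.15,.017),(.066,.017)):
  print(row(T,(*(C+a*b),z)))"
```

```text
scene 101 369.65346534653463 159.06930693069307 365 376 154 165
side 87 242.17241379310346 160.10344827586206 238 247 155 165
[0.5767 0.3363 0.114 ]
[ 0.0007 -0.0035 -0.0024 -0.123  -0.0001  0.0048]
[ 0.0007 -0.0035 -0.0024 -0.2053  0.0001  0.022 ]
```

```bash
python3 -m creep '[[0,0,0,-0.05,0,0.003,0],[0,0,0,-0.1,0,0.005,0],[0,0,0,-0.13,0,0.009,0],[0,0,0,-0.16,0,0.013,0],[0,0,0,-0.185,0,0.018,0],[0,0,0,-0.204,0,0.022,0],[0,0,0,-0.204,0,0.022,0]]'; python3 -c "
from h import *
s=robot.sense();print(s['joint_positions'])
print(row(orient(20,12),(.5767+.016,.3363+.0058,.066)))
cv2.imwrite('pics/w2.png',robot.camera('wrist')[:,:,::-1])
a=robot.camera('scene')[60:280,260:480,::-1];b=robot.camera('side')[60:280,140:360,::-1]
cv2.imwrite('pics/p2.png',cv2.resize(np.hstack([a,b]),(800,400)))"
```

```text
time: 4.42
tool_pos: [0.5919, 0.3416, 0.0646]
orientation: [-2.251, -0.392, -1.821]
force: [-0.0, -0.0, -0.2]
grip_width: 0.094
finger_force: 0.0
[ 0.3648  0.4474  2.1852  3.1637  0.8517 -1.5788]
[ 0.0012  0.0007 -0.0032  0.0015 -0.0002  0.0006]
```

View pics/p2.png

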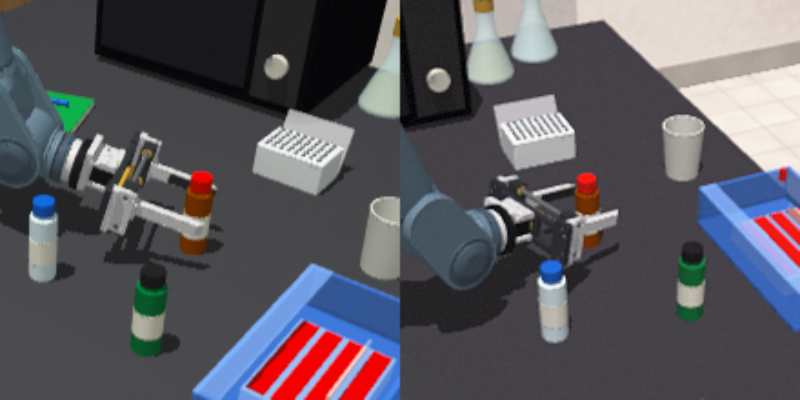

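The fingers straddle the amber bottle around its label, and both bystanders are clear. I close, then lift.

```bash
python3 -m creep '[[0,0,0,0,0,0,0.4],[0,0,0,0,0,0,0.8],[0,0,0,0,0,0,1],[0,0,0,0,0,0,1],[0,0,0,0,0,0,1],[0,0,0,0,0,0,1],[0,0,0,0,0,0,1]]' && python3 -m creep '[[0,0,0,0.04,0,-0.009,1],[0,0,0,0.09,0,-0.019,1],[0,0,0,0.15,0,-0.032,1],[0,0,0,0.21,0,-0.044,1],[0,0,0,0.24,0,-0.05,1],[0,0,0,0.24,0,-0.05,1]]'; python3 -c "
from h import *
s=robot.sense();print(s['joint_positions'])
print(row(orient(90,12),(.50,.40,.30)))"
```

```text
time: 5.45
tool_pos: [0.592, 0.3421, 0.0662]
orientation: [-2.249, -0.392, -1.823]
force: [-0.0, -0.3, 0.8]
grip_width: 0.0367
finger_force: 29.9
time: 6.2
tool_pos: [0.5932, 0.3419, 0.3149]
orientation: [-2.243, -0.391, -1.829]
force: [1.4, -0.2, -1.3]
grip_width: 0.0372
finger_force: 30.0
[ 0.3644 -0.1829  2.2205  3.2034  0.2648 -1.6243]
[ 1.1972 -0.0078 -0.2526 -0.0284 -0.0863 -0.0634]
```

```bash
python3 -c "
from h import *
A=orient(106,12);p=np.array((.5,.25,.35));print(row(A,p))
B=orient(106,102);print(row(B,(.5,.1,.35),A,p))"
```

```text
[ 1.4706 -0.0077 -0.3095  0.0106  0.0546 -0.1236]
[ 0.     -1.5708  0.     -0.03   -0.0413 -0.141 ]
```

```bash
python3 -m creep '[[1.47,-0.008,-0.31,0.01,0.055,-0.124,1],[1.47,-0.008,-0.31,0.01,0.055,-0.124,1],[1.47,-0.008,-0.31,0.01,0.055,-0.124,1],[1.47,-0.008,-0.31,0.01,0.055,-0.124,1],[1.47,-0.008,-0.31,0.01,0.055,-0.124,1],[1.47,-0.008,-0.31,0.01,0.055,-0.124,1],[1.47,-0.008,-0.31,0.01,0.055,-0.124,1],[1.47,-0.008,-0.31,0.01,0.055,-0.124,1],[1.47,-0.008,-0.31,0.01,0.055,-0.124,1],[1.47,-0.008,-0.31,0.01,0.055,-0.124,1]]'; python3 -c "
from h import *
s=robot.sense();print(s['joint_positions'])
print(row(orient(106,102),(.5,.1,.35)))"
```

```text
time: 7.45
tool_pos: [0.4987, 0.2484, 0.3435]
orientation: [-1.283, -1.387, -1.078]
force: [0.7, 0.3, -1.3]
grip_width: 0.0374
finger_force: 30.0
[-0.2699  0.0398  1.9629  1.2556  1.7915 -0.5095]
[ 0.1397 -1.5886 -0.1877 -0.0207 -0.009  -0.1468]
```

```bash
python3 -m creep '[[0.14,-1.59,-0.19,-0.02,-0.01,-0.147,1],[0.14,-1.59,-0.19,-0.02,-0.01,-0.147,1],[0.14,-1.59,-0.19,-0.02,-0.01,-0.147,1],[0.14,-1.59,-0.19,-0.02,-0.01,-0.147,1],[0.14,-1.59,-0.19,-0.02,-0.01,-0.147,1],[0.14,-1.59,-0.19,-0.02,-0.01,-0.147,1],[0.14,-1.59,-0.19,-0.02,-0.01,-0.147,1],[0.14,-1.59,-0.19,-0.02,-0.01,-0.147,1],[0.14,-1.59,-0.19,-0.02,-0.01,-0.147,1],[0.14,-1.59,-0.19,-0.02,-0.01,-0.147,1]]'; python3 -c "
from h import *
s=robot.sense();print(s['joint_positions'])
B=orient(106,102);c=np.array([-.0095,0,-.0148])
print(row(B,np.array([.477,-.262,.122+.13])-B@c))"
```

```text
time: 8.7
tool_pos: [0.4973, 0.1022, 0.3501]
orientation: [1.787, 2.368, -0.188]
force: [-0.4, 0.2, -2.0]
grip_width: 0.0376
finger_force: 30.0
[ 0.0942 -0.1809  1.7452 -0.2075  1.538  -0.1807]
[ 0.0006  0.0017 -0.0017 -0.3069 -0.1194  0.1829]
```

```bash
python3 -m creep '[[0,0,0,-0.05,-0.02,0.03,1],[0,0,0,-0.1,-0.04,0.06,1],[0,0,0,-0.15,-0.06,0.09,1],[0,0,0,-0.2,-0.08,0.12,1],[0,0,0,-0.25,-0.1,0.15,1],[0,0,0,-0.29,-0.113,0.173,1],[0,0,0,-0.307,-0.119,0.183,1],[0,0,0,-0.307,-0.119,0.183,1],[0,0,0,-0.307,-0.119,0.183,1]]'; python3 -c "
from h import *
s=robot.sense();print(s['joint_positions'],s['tool_pos'],s['force'])
for c in('scene','side','wrist'): 
  cv2.imwrite(f'pics/{c}3.png',robot.camera(c)[:,:,::-1])
print(robot.look_for('wrist','cradle'));print(robot.camera_info('wrist'))
for c in('scene','side'):print(robot.look_for(c,'amber_center')[:1])
a=cv2.imread('pics/scene3.png')[130:380,50:300];b=cv2.imread('pics/side3.png')[170:420,190:440];w=cv2.resize(cv2.imread('pics/wrist3.png'),(333,250))
cv2.imwrite('pics/p3.png',cv2.resize(np.hstack([a,b,w]),(800,240)))"
```

```text
time: 9.82
tool_pos: [0.4774, -0.2565, 0.2392]
orientation: [1.787, 2.361, -0.18]
force: [-0.1, -0.4, -1.0]
grip_width: 0.0373
finger_force: 30.0
[-0.6381 -0.136   1.9043 -0.1313  1.2013 -0.8762] [ 0.4774 -0.2565  0.2392] [-0.1485 -0.4071 -1.0083]
[{'location': [0.4614, -0.2188, 0.0702], 'p': 0.88}]
{'fov_y': 70.33556361685024, 'cx': 279.77994426736336, 'cy': 213.38564656383653, 'hand_eye': array([[ 0.    ,  0.9685,  0.2492,  0.0732],
       [ 1.    , -0.0004,  0.0013, -0.0003],
       [ 0.0014,  0.2492, -0.9685, -0.1796],
       [ 0.    ,  0.    ,  0.    ,  1.    ]])}
[{'location': [0.4981, -0.2879, 0.2656], 'p': 0.58}]
[{'location': [0.4789, -0.2901, 0.2695], 'p': 0.66}]
```

View pics/p3.png

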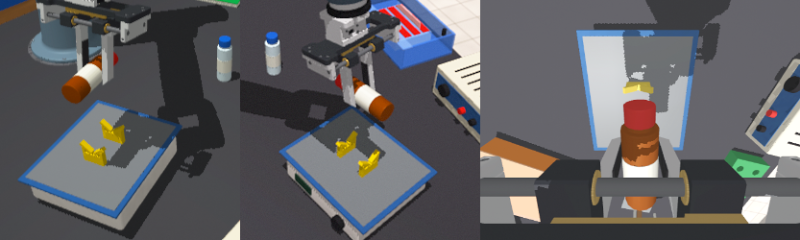

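The bottle hangs above the supports roughly level, cap pointing to +y. I overlay the assumed bottle axis and cradle line on the views to check the tilt and offset.

```bash
cat >> h.py <<'E'
def proj(c,P,T=None):
    i=robot.camera_info(c);f=210/np.tan(np.radians(i['fov_y']/2));T=i['cam_to_world'] if T is None else T
    q=np.linalg.inv(T)@np.r_[P,1];return np.array([i['cx']+f*q[0]/-q[2],i['cy']-f*q[1]/-q[2]])
def wristT():
    s=robot.sense();T=np.eye(4);T[:3,:3]=R.from_rotvec(s['orientation']).as_matrix();T[:3,3]=s['tool_pos'];return T@robot.camera_info('wrist')['hand_eye'],T
E
python3 - <<'E'
from h import *
W,T=wristT();M=T[:3,:3];a=np.radians(12)
up=np.array([np.cos(a),0,-np.sin(a)])  # bottle axis in tool: upright pose el 12
c=np.array([-.0095,0,-.0148])
print('axis',M@up, 'centre',T[:3,3]+M@c)
out=[]
for n,(x0,y0,s) in dict(scene=(90,160,130),side=(260,190,130),wrist=(180,20,200)).items():
    im=cv2.imread(f'pics/{n}3.png');k=400/s
    crop=cv2.resize(im[y0:y0+s,x0:x0+s],(400,400),interpolation=cv2.INTER_CUBIC)
    t=W if n=='wrist' else None
    def ln(p,q,col):
        p,q=[tuple(np.int32((proj(n,z,t)-[x0,y0]+.5)*k)) for z in(p,q)];cv2.line(crop,p,q,col,1)
    for y in(-.019,.019):
        o=np.array([0,y,0]);ln(T[:3,3]+M@(c-.06*up+o),T[:3,3]+M@(c+.037*up+o),(0,255,0))
    for z in(-.019,.019):
        o=z*np.cross(up,[0,1,0]);ln(T[:3,3]+M@(c-.06*up+o),T[:3,3]+M@(c+.037*up+o),(255,255,0))
    d=np.array([np.cos(np.radians(106)),np.sin(np.radians(106)),0]);e=np.array([-d[1],d[0],0]);C=np.array([.477,-.262,.116])
    for sy in(-.037,-.027,.027,.037):ln(C+sy*d-.027*e,C+sy*d+.027*e,(255,0,255))
    if n!='wrist':out.append(crop)
    else:cv2.imwrite('pics/o3w.png',crop)
cv2.imwrite('pics/o3.png',np.hstack(out))
E
```

```text
axis [-0.273   0.962  -0.0047] centre [ 0.4791 -0.2626  0.256 ]
```

View pics/o3.png

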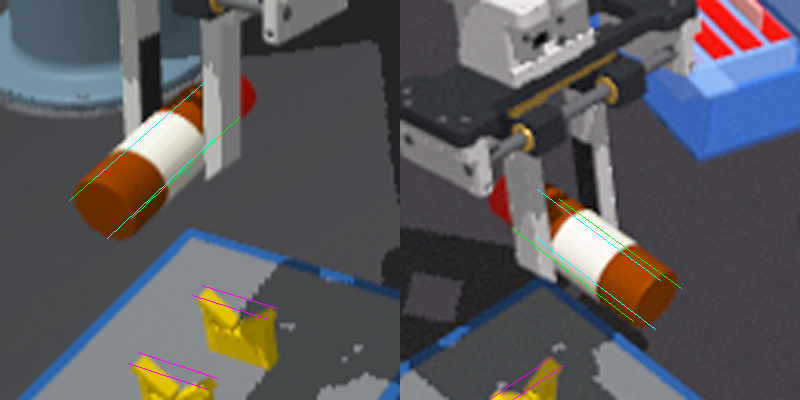

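View pics/o3w.png

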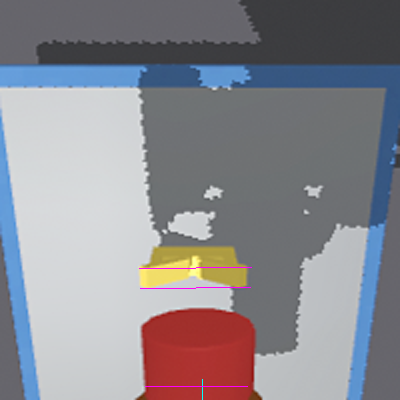

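Tilt and lateral alignment match: the wrist view shows the far support spanning 140–247, exactly as predicted. I triangulate the foot disc, at about (129,224) in scene and (343,287) in side, to check the position along the axis.

```bash
python3 - <<'E'
from h import *
W,T=wristT();M=T[:3,:3];a=np.radians(12)
up=np.array([np.cos(a),0,-np.sin(a)]);c=np.array([-.0095,0,-.0148])
F=T[:3,3]+M@(c-.06*up);print('foot pred',F,proj('scene',F),proj('side',F))
# bottle mask extents (orange-brown), farthest along projected foot direction
rs=[]
for n,b in(('scene',(100,190,160,245)),('side',(300,240,365,310))):
    x0,y0,x1,y1=b;h=cv2.cvtColor(cv2.imread(f'pics/{n}3.png')[y0:y1,x0:x1],cv2.COLOR_BGR2HSV)
    m=cv2.inRange(h,(5,150,50),(14,255,255));v,u=np.nonzero(m);P=np.column_stack([u+x0,v+y0])
    # rim of the predicted foot disc, support values along image axes
    Mx=M@np.array([0,1,0]);Mz=np.cross(M@up,Mx)
    rim=np.array([proj(n,F+.019*(np.cos(t)*Mx+np.sin(t)*Mz)) for t in np.linspace(0,6.28,60)])
    d=proj(n,F)-proj(n,F+M@up*.06);L=np.linalg.norm(d);d/=L;e=np.array([-d[1],d[0]])
    q=P[(P-proj(n,F))@d>-12]
    print(n,len(P),'px/60mm',L,'end: meas',(q@d).max(),'pred',(rim@d).max(),' side min/max meas',(q@e).min(),(q@e).max(),'pred',(rim@e).min(),(rim@e).max())
C=np.array([.477,-.262,.122]);B=orient(106,102)
for dz in(.04,.012,.0):print(row(B,C+[0,0,dz]-B@c))
E
```

```text
foot pred [ 0.4954 -0.3203  0.2562] [122.2118 227.5136] [343.377  288.5926]
scene 701 px/60mm 30.842876586119903 end: meas 67.9844109004666 pred 68.99051147026648  side min/max meas -263.6202049641108 -239.53775769146588 pred -263.1506689259223 -238.2604731866151
side 576 px/60mm 31.33757729693551 end: meas 450.38860370584507 pred 452.7994584467187  side min/max meas 13.225217372913452 35.62613371328433 pred 13.788936966474758 36.37921964346985
[ 0.0083  0.0047 -0.0046  0.0212 -0.0028  0.0915]
[ 0.0083  0.0047 -0.0046  0.0271 -0.0031  0.1189]
[ 0.0083  0.0047 -0.0046  0.0297 -0.0032  0.1306]
```

Agreement within about 3 mm (bottle slightly capward). I lower with a 2 mm correction and stop about 12 mm above the seat.

```bash
python3 -m creep '[[0.008,0.005,-0.005,0.004,-0.001,0.03,1],[0.008,0.005,-0.005,0.01,-0.002,0.06,1],[0.008,0.005,-0.005,0.019,-0.003,0.0915,1],[0.008,0.005,-0.005,0.022,-0.003,0.105,1],[0.008,0.005,-0.005,0.025,-0.003,0.118,1],[0.008,0.005,-0.005,0.025,-0.003,0.118,1],[0.008,0.005,-0.005,0.025,-0.003,0.118,1]]'; python3 - <<'E'
from h import *
s=robot.sense();print(s['force'])
C=np.array([.477,-.262,.122]);B=orient(106,102);c=np.array([-.0095+.002,0,-.0148])
for dz in(.004,.0,-.002):print(row(B,C+[0,0,dz]-B@c))
ims=[]
for n,(x0,y0,s) in dict(scene=(90,220,130),side=(250,260,130)).items():
    im=robot.camera(n)[:,:,::-1];ims.append(cv2.resize(im[y0:y0+s,x0:x0+s],(400,400),interpolation=cv2.INTER_CUBIC))
cv2.imwrite('pics/p4.png',np.hstack(ims))
E
```

```text
time: 11.0
tool_pos: [0.4761, -0.259, 0.1196]
orientation: [1.787, 2.369, -0.188]
force: [-0.7, -0.2, -1.5]
grip_width: 0.0372
finger_force: 30.0
[-0.7407 -0.1919 -1.4969]
[ 0.0007  0.0009 -0.001   0.0031 -0.      0.0092]
[ 0.0007  0.0009 -0.001   0.004  -0.      0.0131]
[ 0.0007  0.0009 -0.001   0.0044 -0.      0.015 ]
```

View pics/p4.png

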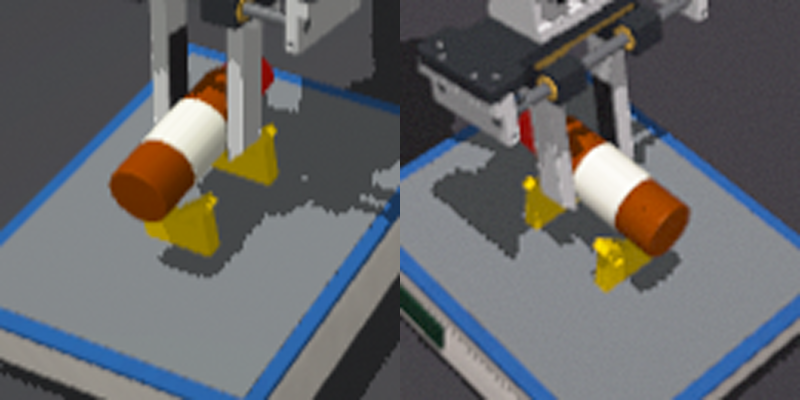

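The bottle hovers just above both V's, between them laterally, with the fingers in the gap. I lower slowly and watch the force.

```bash
python3 -m creep '[[0,0,0,0.001,0,0.004,1],[0,0,0,0.002,0,0.008,1],[0,0,0,0.0025,0,0.01,1],[0,0,0,0.0025,0,0.01,1]]';python3 -m creep '[[0,0,0,0,0,0.002,1],[0,0,0,0.0005,0,0.003,1],[0,0,0,0.0005,0,0.003,1]]'; python3 -c "
from h import *
s=robot.sense();print(s['force'],s['ft_torque'],s['tool_pos'])
C=np.array([.477,-.262,.122]);B=orient(106,102);c=np.array([-.0075,0,-.0148]);print(row(B,C-B@c))"
```

```text
time: 11.6
tool_pos: [0.4751, -0.258, 0.1078]
orientation: [1.788, 2.371, -0.188]
force: [-0.4, -0.5, -1.1]
grip_width: 0.0375
finger_force: 30.0
time: 11.98
tool_pos: [0.4758, -0.2587, 0.1066]
orientation: [1.788, 2.37, -0.188]
force: [-4.9, 2.8, 7.3]
grip_width: 0.0375
finger_force: 29.9
[-4.9261  2.8022  7.3119] [ 0.3118  0.6663 -0.2761] [ 0.4758 -0.2587  0.1066]
[-0.0003  0.0002 -0.0013  0.0008  0.0003  0.0005]
```

Contact, with a small sideways push toward -tool y. I shift 1 mm that way and press slightly.

```bash
python3 -m creep '[[0,0,0,0,-0.001,0,1],[0,0,0,0,-0.001,0.001,1],[0,0,0,0,-0.001,0.001,1]]'; python3 -c "
from h import *
s=robot.sense();f=np.array(s['force']);B=orient(106,102);print(B.T@f,B.T@np.array(s['ft_torque']))"
```

```text
time: 12.35
tool_pos: [0.4758, -0.2589, 0.1065]
orientation: [1.788, 2.368, -0.186]
force: [-2.9, 7.1, 11.2]
grip_width: 0.0371
finger_force: 29.9
[  5.1464  -0.8189 -12.5354] [0.1617 0.9086 0.1947]
```

Seated with about 12 N on the supports and balanced sideways. I open and let it settle.

```bash
python3 -m creep '[[0,0,0,0.001,0,0,1],[0,0,0,0.001,0,0,0.5],[0,0,0,0.001,0,0,0.4],[0,0,0,0.001,0,0,0.3],[0,0,0,0.001,0,0,0.25],[0,0,0,0.001,0,0,0.25],[0,0,0,0.001,0,0,0.25]]'; python3 - <<'E'
from h import *
ims=[]
for n,(x0,y0,s) in dict(scene=(90,220,130),side=(250,260,130)).items():
    im=robot.camera(n)[:,:,::-1];cv2.imwrite(f'pics/{n}5.png',im);ims.append(cv2.resize(im[y0:y0+s,x0:x0+s],(400,400),interpolation=cv2.INTER_CUBIC))
cv2.imwrite('pics/p5.png',np.hstack(ims))
E
```

```text
time: 13.22
tool_pos: [0.4741, -0.2578, 0.1038]
orientation: [1.788, 2.371, -0.188]
force: [0.1, 0.2, 0.2]
grip_width: 0.0708
finger_force: 0.0
```

View pics/p5.png

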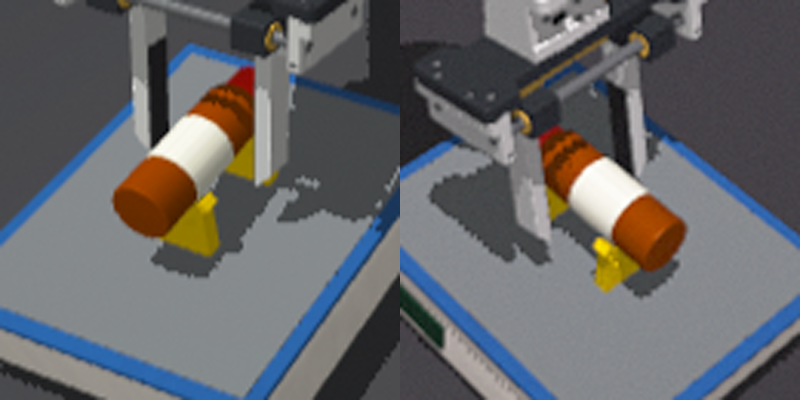

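The bottle rests in both V's with the gripper open around it. I withdraw along the tool axis.

```bash
python3 -m creep '[[0,0,0,0,0,-0.01,0.2],[0,0,0,0,0,-0.03,0.2],[0,0,0,0,0,-0.06,0.1],[0,0,0,0,0,-0.1,0],[0,0,0,0,0,-0.15,0],[0,0,0,0,0,-0.18,0],[0,0,0,0,0,-0.18,0]]'; python3 - <<'E'
from h import *
ims=[];d=np.array([np.cos(np.radians(106)),np.sin(np.radians(106)),0]);e=np.array([d[1],-d[0],0]);u=np.array([0,0,1])
C=np.array([.477,-.262,.122])
for n,b in(('scene',(100,250,190,330)),('side',(290,280,370,370))):
    im=robot.camera(n)[:,:,::-1];cv2.imwrite(f'pics/{n}6.png',im)
    print([ (np.round(r['location'],4),round(r['p'],2)) for t in('amber_center','clear_center','green_center') for r in robot.look_for(n,t)[:2]])
    x0,y0,x1,y1=b;h=cv2.cvtColor(np.ascontiguousarray(im[y0:y1,x0:x1]),cv2.COLOR_BGR2HSV)
    m=cv2.inRange(h,(5,150,40),(14,255,255));v,w=np.nonzero(m);P=np.column_stack([w+x0,v+y0])
    F=C-.06*d;rim=np.array([proj(n,F+.019*(np.cos(t)*e+np.sin(t)*u)) for t in np.linspace(0,6.28,60)])
    D=proj(n,F)-proj(n,C);L=np.linalg.norm(D);D/=L
    print(n,'foot end beyond centred, mm:',((P@D).max()-(rim@D).max())*60/L)
    s=130;x0,y0=((90,220),(250,260))[n=='side'];k=cv2.resize(im[y0:y0+s,x0:x0+s],(400,400),interpolation=cv2.INTER_CUBIC);ims.append(k)
cv2.imwrite('pics/p6.png',np.hstack(ims))
E
```

```text
time: 14.2
tool_pos: [0.4652, -0.2224, 0.2835]
orientation: [1.784, 2.366, -0.187]
force: [-0.2, 0.4, 0.7]
grip_width: 0.0942
finger_force: 0.0
[(array([ 0.4927, -0.2764,  0.1337]), 0.84), (array([0.4553, 0.1382, 0.0711]), 0.55), (array([0.6482, 0.0981, 0.0681]), 0.63), (array([ 0.488 , -0.2747,  0.1323]), 0.42)]
scene foot end beyond centred, mm: 0.05252454877732301
[(array([ 0.4738, -0.2802,  0.1354]), 0.73), (array([0.6407, 0.0944, 0.0619]), 0.76)]
side foot end beyond centred, mm: -1.8017264617160171
```

View pics/p6.png

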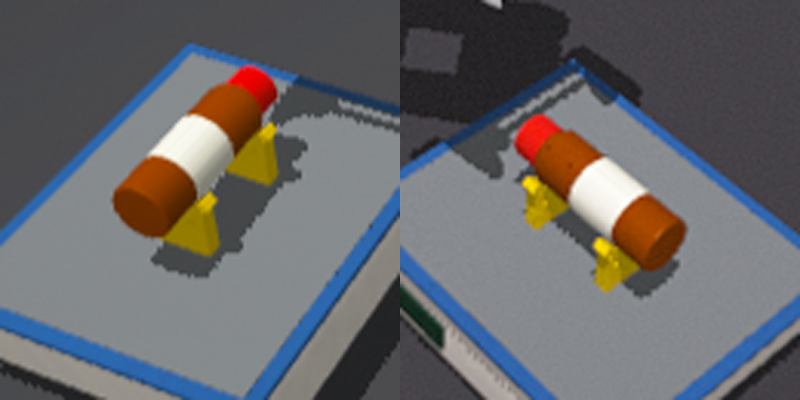

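The bottle lies level in both V's, centred within about 2 mm, and the gripper is clear. The bystanders have not moved.

```bash
python3 -c "
from workcell import robot
print(robot.hand_in())"
```

```text
the job is handed in; nothing more can be done
None
```

The amber bottle lies on its side in the yellow cradle, centred over the two supports to within about 2 mm. It was set down gently, the clear and green bottles still stand where they were, and the job was handed in at about 14 s.

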